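Snap the key-blank cassette into its magazine bay

ROBOT

A 6-joint arm with a two-finger parallel gripper is mounted at the origin on a cart in front of the work surface, level with it; the furniture and walls round the work are solid. World frame = base frame: x ahead of the robot, y to its left, z up, the work surface at z = 0. Lengths are in m, angles in degrees, forces in N, time in s.
With the tool pointing down it reaches from about 0.275 to 0.725 m from the base axis. Payload 15.9 kg.
Tool frame: the origin (TCP) lies on the centre line of the jaws, within the pads' length; the fingertips stand 17 mm ahead of it and the grasp point (between the pads) lies 2 mm behind it (arm.tip_extent is the distance from the TCP to the fingertips, in m); z points along the fingers, y is the direction in which the jaws open and shut (so a half turn about z gives the same grasp; the last joint's range is limited). The gripper opens to 85 mm and grips with 20 to 120 N. Pads are 22 mm wide; open, the fingers measure 114 mm over their backs; the gripper's body (76 mm by 85 mm) begins 54 mm behind the grasp point. The pads swing forward as they close: fully open they stand 13 mm farther back than shut.
Start: joints at [-67.437, 12.198, -1.971, 75.831, 0, 90], TCP at [0.192, -0.462, 0.248] pointing down, gripper open.
Joint ranges: [-170.91, 170.91], [-42.67, 98.43], [-65.05, 77.54], [-120.47, 116.71], [-90, 82.35], [-180, 180]. Speed limits (degrees/s): [108.29, 108.29, 136.94, 147.25, 180, 180].

INTERFACE

Orientations are given as a 3x3 rotation matrix whose columns are the frame's x, y, z axes.
In Python, from station import sensors, eyes, order, spot_in, masks_of, pinpoint, arm gives the robot as it stands.
- The arm moves only by the tool move_arm, never from a script. Its argument "series" is a list of rows, each an object with "claw": the closure, from 0 (fully open) to 1 (shut); "travel": the shift along the tool's x, y, z scaled (see below), a list of three; "twist": the turn, a rotation vector about the tool's x, y, z scaled (see below), a list of three. A call has 1 to 5 rows; each row shifts and turns the commanded pose from where the row before left it, along the tool's axes as they then stand; what a row does not reach is not made up. The controller multiplies each number of a shift by 50 mm and each number of a turn by 6 degrees. A row lasts 1/8 s, in which the tool goes at most 62.5 mm and 10.7 degrees, less where a joint would pass 70% of its speed; a pose out of reach is approached as far as the arm can. A call with a number of a shift or a turn outside -1 to 1 is refused whole. A call with a gripper value outside its range is refused whole. The fingers move at their own pace and stop on an object; "newtons" is the grip in N (left out, the last holds). Time passes only in rows, so rows that do not move let the fingers close. It gives the time, the measured TCP pose, the force and the opening at its end, in the units of the state.
- sensors.get_state(): the state, without advancing time (a new reading comes with each control period).
- eyes.camera(name): name is "scene" or "top" or "wrist"; returns a dict with "color" (400x640x3 uint8, blue, green, red), "depth" (400x640 float32, m along the optical axis (not along the pixel's ray), 0 where there is no reading), "camera_matrix" (3x3 intrinsics, pixels), "R" (3x3) and "t" (3): a world point X has camera coordinates R X + t. Camera axes: x right, y down, z forward; pixel columns grow to the right and rows downward; lengths in m; the calibration is good to about 2 mm. The wrist camera is an equidistant fisheye: a pixel r from the principal point sees the ray r / f radians off the axis. A picture is of the moment at which its call begins.
- order.hand_in(): hands the job in, once; it reports no verdict.
Trained networks look in the newest picture that a camera, given by its name, has taken for a name from the list of things; names that differ only in an ending like _2 or _b are one class to them, and where a whole thing is asked for, a point or a joint stands for the part that bears it (a point fixed in the world has none). Each returns a list of dicts, best first, with "confidence" (0 to 1); they miss things now and then, are a little off and sometimes report something else, mostly with a low value. They report only what shows in the picture. A call takes as long as a camera call.
- spot_in(label, camera): "rect" ([left, top, right, bottom] in pixels, round what is visible of it).
- masks_of(label, camera): "region" (400x640 bool, what is visible of it) and "rect" ([left, top, right, bottom] in pixels, round what is visible of it).
- pinpoint(label, camera): "uv" ([column, row] in pixels: a listed point, or the origin of a listed thing).
The state is a dict: "t": time; "qpos": joint angles; "joint_vel": joint speeds; "tau": joint torques, N m; "eef_pos": TCP position; "tool_rot": TCP orientation; "force": force on the tool from outside, world axes, zero at the start; "torque": the same for the moment, N m; "gripper_width": finger opening in m.
Only numpy, scipy, OpenCV 4.12 (cv2) and the standard library are available. Lean on these libraries where they do the work, as an engineer would, in place of code of your own. Each camera call takes 0.05 s, during which the arm holds its last target.

TASK

Load the blue cassette of key blanks into the magazine bay on the bench: set it flat in the open mouth and slide it along the bay floor, so that it pushes the spring catch aside, until it is fully home against the end stop and the catch has sprung back behind it. Let go of it there, and leave the orange cassette where it stands.

Things in the scene. Friction and masses are not known exactly. Their poses are not given: they have to be found in the camera images.
- blue_cassette: The blue cassette of key blanks, 0.18 kg: a slick block 90 (x) x 50 (y) x 32 mm high with an upright grip rib centred on top, 56 (x) x 24 (y) x 32 mm; 64 mm high in all. Same after a half turn about z. Origin: centre of underside; x along its length, z up. Grasp the rib across its 24 mm (fingers close along y), fingertips 34 mm or more above the underside.
- orange_cassette: The orange cassette, a bystander of the same shape and size; origin and axes likewise.
- magazine_bay: Grey bay, fixed to the bench: plate 275 x 136 x 24 mm with an open-topped channel. Origin: its underside, on the channel's centre line; x points into the bay, y left, z up. Bay floor z = 24 mm. Channel 70 mm wide from x = -50 to the end stop's face at x = 110 (blue mark on top, 58 mm high); rails and catch up to 51 mm high; mouth flares to y = -58 at x = -85, +60 mm at x = -104. Cassette's length lies along x.
- bay_mouth (a point): Point on the bay floor in the open mouth, at x = -105 mm of the bay. A cassette set down with the centre of its underside here, in line with the bay, touches neither rails nor catch, with 10 mm to spare each side. Axes as the bay's: from here slide 170 mm along +x.
- bay_home (a point): Point on the bay floor, at x = 65 mm of the bay: where the centre of the cassette's underside is when it is fully home against the end stop. Axes as the bay's.
- catch (a joint): Leaf catch with red tip on the bay's left (+y): 0 rad = sprung in, grows as it is pushed out of the channel (0.1 to 0.4 while a cassette passes). Hinge at x = -72, y = 44 mm of the bay; tip at x = 6, y = 10 mm at rest. It yields to a cassette sliding in at under 10 N and springs back behind it 3 to 4 mm before home; a released cassette has up to 10 mm of play.

How it is judged:
By the outcome, as a careful person would: the job done as asked, in the order asked, and still so for the second after the job is handed in, with the robot touching nothing.
It also fails if it takes over 48 s, if anything falls off the work surface, if the arm or the gripper's body presses on something with over 40 N, if the wrist force passes 120 N, or if a joint passes its speed limit or range.

## Working session

There is one attempt and no reset: what is moved stays moved. The work goes in short steps, Python scripts to look and compute and a tool call to move; the robot and the scene stay as the last step left them, time stands still between calls to the robot, and variables do not carry over. Pictures are saved under pics/ and viewed, and the job is handed in when it is done.

Besides the shell and the picture viewer there is one more tool, called after "Emit:" in YAML: its name, and indented under it one key for each argument. move_arm: Moves the arm, as the interface text tells. Its arguments: {"type":"object","properties":{"series":{"type":"array"},"newtons":{"type":"number"}},"required":["series"]}

```bash
ls; mkdir -p pics
python3 - <<'E'
from station import sensors, eyes, order, spot_in, masks_of, pinpoint, arm
import cv2, numpy as np
s=sensors.get_state()
print({k:np.round(v,3).tolist() for k,v in s.items()})
print([a for a in dir(arm) if a[0]!='_'])
for c in ['scene','top']:
    im=eyes.camera(c); cv2.imwrite(f'pics/{c}0.png',im['color'])
    np.savez(f'{c}0.npz',**im)
    print(c,im['camera_matrix'].tolist(),np.round(im['R'],3).tolist(),im['t'])
    for l in ['blue_cassette','orange_cassette','magazine_bay','catch']:
        print(l,[(r['rect'],r['confidence']) for r in spot_in(l,c)][:2])
    for l in ['blue_cassette','orange_cassette','magazine_bay','bay_mouth','bay_home']:
        print(l,[(r['uv'],r['confidence']) for r in pinpoint(l,c)][:2])
E
```

```text
pics
{'t': 0.0, 'qpos': [-67.438, 12.227, -2.007, 75.832, -0.0, 90.002], 'joint_vel': [-0.018, 0.139, -0.078, 0.032, -0.03, -0.073], 'tau': [-0.002, -68.614, 48.713, 0.017, -0.0, -0.0], 'eef_pos': [0.192, -0.461, 0.248], 'tool_rot': [[0.923, 0.384, -0.0], [0.384, -0.923, 0.001], [-0.0, -0.001, -1.0]], 'force': [-0.142, 0.587, -0.063], 'torque': [-0.023, 0.036, 0.053], 'gripper_width': 0.086}
['MotionError', 'tip_extent']
scene [[477.1603352003312, 0.0, 321.3479924979338], [0.0, 477.1603352003312, 203.1309876553975], [0.0, 0.0, 1.0]] [[0.881, -0.472, -0.019], [-0.29, -0.507, -0.812], [0.374, 0.721, -0.583]] [-0.47238039  0.21139636  1.02028532]
blue_cassette [([279.1, 170.8, 299.9, 190.3], 0.72)]
orange_cassette []
magazine_bay [([269.8, 179.8, 369.2, 251.0], 0.91)]
catch [([285.1, 199.3, 314.8, 210.1], 0.7)]
blue_cassette [([275.5, 182.5], 0.72)]
orange_cassette [([341.8, 293.6], 0.72), ([280.1, 223.3], 0.69)]
magazine_bay [([314.8, 216.9], 0.85)]
bay_mouth [([279.2, 223.5], 0.71)]
bay_home [([336.1, 202.5], 0.76)]
top [[366.43780538223695, 0.0, 320.52121358343584], [0.0, 366.43780538223695, 200.33526547911973], [0.0, 0.0, 1.0]] [[0.012, -1.0, -0.004], [-0.978, -0.011, -0.208], [0.208, 0.006, -0.978]] [-0.00763617  0.54484774  0.77600964]
blue_cassette [([219.7, 192.7, 241.2, 233.6], 0.94)]
orange_cassette [([397.5, 215.5, 438.2, 258.9], 0.75)]
magazine_bay [([275.5, 155.3, 337.6, 272.4], 0.85), ([288.2, 205.6, 304.9, 236.3], 0.17)]
catch []
blue_cassette [([234.0, 217.4], 0.81)]
orange_cassette [([414.5, 238.1], 0.71)]
magazine_bay [([304.6, 207.8], 0.87)]
bay_mouth [([305.0, 251.3], 0.78), ([306.0, 208.8], 0.29)]
bay_home [([300.4, 179.3], 0.56)]
```

Run:
```python
import cv2,numpy as np
t=cv2.imread('pics/top0.png'); cv2.imwrite('pics/top0c.png',cv2.resize(t[130:290,200:460],None,fx=3,fy=3,interpolation=cv2.INTER_CUBIC))
```

```text
(no output)
```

View pics/scene0.png

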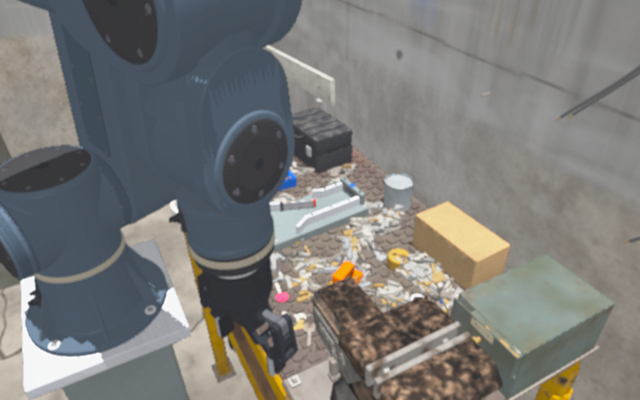

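View pics/top0c.png

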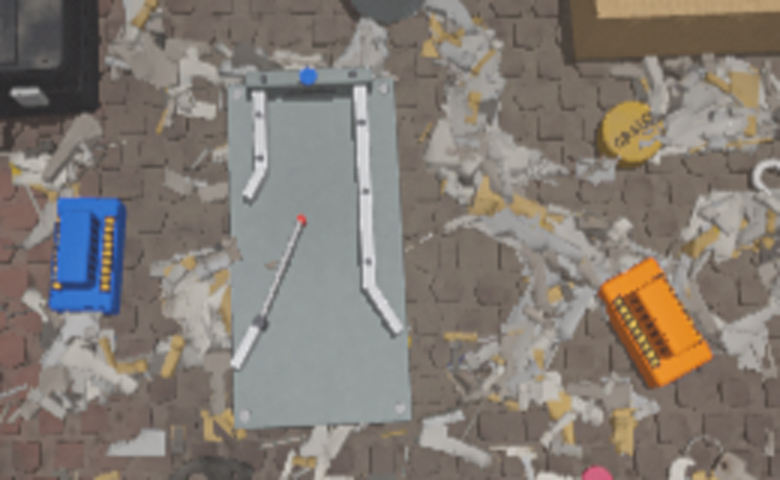

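The top view shows the blue cassette at crop px (87,256), the bay in the middle with its end stop (blue mark, px 308,76) towards the far side, and orange at the right (655,322). Next I'll measure using depth.

```bash
cat > h.py <<'E'
import numpy as np, cv2
def cloud(im):
    d=im['depth'].astype(float); K=im['camera_matrix']; v,u=np.mgrid[:400,:640]
    P=np.stack([(u-K[0,2])/K[0,0]*d,(v-K[1,2])/K[1,1]*d,d],-1)
    W=(P-im['t'])@im['R']; W[d<=0]=np.nan
    return W
def atz(im,uv,z):
    K=im['camera_matrix'];R=np.array(im['R']);t=np.array(im['t'])
    r=R.T@np.array([(uv[0]-K[0,2])/K[0,0],(uv[1]-K[1,2])/K[1,1],1]); c=-R.T@t
    return c+r*(z-c[2])/r[2]
E
python3 - <<'E'
from h import *
im=dict(np.load('top0.npz')); W=cloud(im)
hsv=cv2.cvtColor(im['color'],cv2.COLOR_BGR2HSV)
def rep(n,m):
    p=W[m]; p=p[~np.isnan(p[:,0])]
    (c,s,a)=cv2.minAreaRect(p[:,:2].astype(np.float32)*1000)
    print(n,len(p),'c',np.round(c,1),'s',np.round(s,1),'a',round(a,1),'z',np.round(np.percentile(p[:,2],[1,50,99]),4))
box=np.zeros((400,640),bool); box[185:240,212:248]=1
blue=(abs(hsv[...,0].astype(int)-110)<15)&(hsv[...,1]>120)
rep('bluehi',box&(W[...,2]>.054)); rep('bluelo',box&(W[...,2]>.015)&(W[...,2]<.045)); rep('bluecol',box&blue)
box[:]=0; box[150:280,268:345]=1
pl=box&(W[...,2]>.018)&(W[...,2]<.030); rep('plate',pl)
rep('raise',box&(W[...,2]>.04))
box2=box.copy(); box2[175:]=0
rep('stop',box2&(W[...,2]>.053)); rep('mark',box2&blue)
tabl=np.nanmedian(W[250:270,350:390,2]);print('table',tabl)
box[:]=0; box[205:265,390:445]=1
rep('orangehi',box&(W[...,2]>.054));rep('orangelo',box&(W[...,2]>.015))
for uv,z in [((234,217.4),0),((305,251.3),.024),((300.4,179.3),.024),((304.6,207.8),0)]: print(uv,atz(im,uv,z))
E
```

```text
bluehi 277 c [514.8 215.3] s [25.2 55.3] a 89.8 z [0.0566 0.0626 0.0661]
bluelo 648 c [529.4 218.8] s [128.6  65.3] a 10.3 z [0.0155 0.0304 0.0423]
bluecol 717 c [515.1 214.5] s [49.3 89.1] a 88.9 z [0.0094 0.0327 0.0653]
plate 5835 c [527.7  40.4] s [179.8 294.4] a 85.4 z [0.0191 0.0231 0.0271]
raise 994 c [547.3  44.9] s [225.1 130.2] a 7.6 z [0.041  0.0477 0.0595]
stop 243 c [652.9  43.3] s [15.  98.8] a 4.0 z [0.0532 0.0569 0.0605]
mark 24 c [652.4  42.5] s [11.5 11.7] a 20.0 z [0.0559 0.058  0.0619]
table 0.005882276987638947
orangehi 286 c [ 468.  -227.3] s [55.7 25.3] a 28.8 z [0.0562 0.0627 0.0663]
orangelo 1568 c [ 475.5 -229.1] s [137.8 130.3] a 1.2 z [0.0153 0.0291 0.0651]
(234, 217.4) [0.51266543 0.20728567 0.        ]
(305, 251.3) [0.43178254 0.03316435 0.024     ]
(300.4, 179.3) [0.60298729 0.04776741 0.024     ]
(304.6, 207.8) [0.53815954 0.0374455  0.        ]
```

Run:
```python
from h import *
H=np.full((20,24),-1.)
for c in ['top','scene']:
    im=dict(np.load(c+'0.npz')); W=cloud(im).reshape(-1,3); W=W[~np.isnan(W[:,0])]
    i=np.floor((W[:,0]+.1)/.05).astype(int); j=np.floor((W[:,1]+.7)/.05).astype(int)
    k=(i>=0)&(i<20)&(j>=0)&(j<24)
    np.maximum.at(H,(i[k],j[k]),W[k,2])
print('x\\y    ',' '.join(f'{-.7+.05*j:5.2f}' for j in range(24)))
for i in range(20): print(f'{-.1+.05*i:6.2f} ',' '.join(f'{h*100:5.0f}' for h in H[i]))
im=dict(np.load('top0.npz')); W=cloud(im)
# bay yaw: plate edges by colour/height
z=W[...,2]; 
L=[];Rr=[]
for v in range(165,265):
    row=np.where((z[v,270:345]>.016)&(z[v,270:345]<.032))[0]
    col=z[v]
    # walk outward from centre
    ok=lambda u: z[v,u]>.0135
    u=300
    while ok(u) and u>265:u-=1
    w=318
    while ok(w) and w<350:w+=1
    L.append(W[v,u+1,:2]);Rr.append(W[v,w-1,:2])
for n,E in (('L',L),('R',Rr)):
    E=np.array(E)*1000
    for _ in range(4):
        p=np.polyfit(E[:,0],E[:,1],1); r=E[:,1]-np.polyval(p,E[:,0]); E=E[abs(r)<max(2.5,2*np.median(abs(r)))]
    print(n,len(E),np.degrees(np.arctan(p[0])),np.polyval(p,540.),r.std())
```

```text
x\y     -0.70 -0.65 -0.60 -0.55 -0.50 -0.45 -0.40 -0.35 -0.30 -0.25 -0.20 -0.15 -0.10 -0.05  0.00  0.05  0.10  0.15  0.20  0.25  0.30  0.35  0.40  0.45
 -0.10    -92   -92   -92   -92   -92   -92   -92   -92   -92   -92     0    29    34    34    34    34  -100   -93   -92   -92   -92   -92   -92   -92
 -0.05    -92   -92   -92   -92   -92   -92   -92   -92   -92   -92     0    28    34    34    34    34  -100   -83   -92   -92   -92   -92   -92   -92
  0.00    -92   -92   -92   -92   -92   -92   -92   -92   -92   -92     0     9    34    34    34    34   -82   -82   -92   -92   -92   -92   -92   -92
  0.05    -92   -92   -92   -92   -92    67    67    66   -92   -92     0     2    34    57    58    50     0     0   -92   -92   -92   -92   -92   -92
  0.10    -92   -92   -92    69    69    68    67   -92   -92   -92     0     0    53    56    18     5     0     0   -92   -92   -92   -92   -92   -92
  0.15   -100  -100  -100    69    63    51    31  -100  -100  -100  -100    -1    51    33    21    29    29  -100  -100   -92   -92   -91   -92   -91
  0.20   -100  -100  -100    68    6
[... 1514 characters left out ...]
3    13    13    10    10    10    10    10     3     8     8     8     1     1     3    12    12    12    12    12  -100
  0.75   -100  -100    13    13    13    13    10    10    10    10    10     1     8     8     8     1     1     1    12    12    12    11    11  -100
  0.80     20    26    32    39    52    59    58    57    56    55    54    53    52    51    50    50    49    48    47    46    45    44    43    42
  0.85   -100  -100  -100  -100  -100  -100  -100  -100  -100  -100  -100  -100  -100  -100  -100  -100  -100  -100  -100  -100  -100  -100  -100  -100
L 46 2.527077570225094 103.61943731272191 0.9593357591059921
R 92 3.3935846011909985 -30.68158174912258 0.7212956292127349
```

View pics/top0.png

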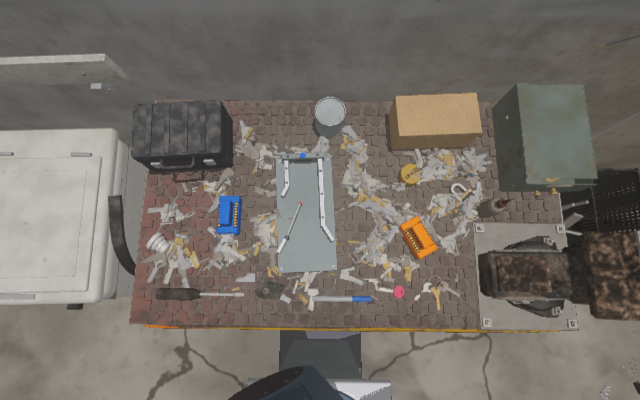

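Run:
```python
from h import *
im=dict(np.load('top0.npz')); W=cloud(im); z=W[...,2]
def fit(E,n):
    E=np.array(E)*1000
    for _ in range(5):
        p=np.polyfit(E[:,0],E[:,1],1); r=E[:,1]-np.polyval(p,E[:,0]); E=E[abs(r)<max(2,2.5*np.median(abs(r)))]
    print(n,len(E),'yaw',round(np.degrees(np.arctan(p[0])),2),'y@540',round(np.polyval(p,540.),1),'y@600',round(np.polyval(p,600.),1),'y@650',round(np.polyval(p,650.),1),'sd',round(r.std(),2),E[:,0].min(),E[:,0].max())
g=im['color'].min(2).astype(float)
# rails by brightness
for n,(u0,u1),(v0,v1) in (('R',(315,330),(162,224)),('L',(282,292),(162,183))):
    A=[];B=[];C=[]
    for v in range(v0,v1):
        row=g[v,u0:u1]; f=np.interp(np.arange(0,u1-u0-1,.05),np.arange(u1-u0),row)
        bg=np.median(row); k=np.where(f>(bg+f.max())/2)[0]
        if f.max()-bg<30: continue
        a,b=u0+k[0]*.05,u0+k[-1]*.05
        A.append(atz(im,(a,v),.051)[:2]);B.append(atz(im,(b,v),.051)[:2]);C.append(atz(im,((a+b)/2,v),.051)[:2])
    fit(A,n+'left');fit(B,n+'right');fit(C,n+'mid')
m=z>.053; m[:140]=0;m[172:]=0;m[:,:270]=0;m[:,345:]=0
p=W[m]*1000; fit(np.array([p[:,1],p[:,0]]).T/1000,'stop(swapped)'); print(np.percentile(p[:,0],[2,50,98]),np.percentile(p[:,1],[0,2,98,100]))
t=im['color']; cv2.imwrite('pics/bay.png',cv2.resize(t[145:280,265:350],None,fx=6,fy=4.4,interpolation=cv2.INTER_CUBIC))
```

```text
Rleft 60 yaw 3.36 y@540 -0.1 y@600 3.5 y@650 6.4 sd 0.43 493.8373269322851 638.0277564983726
Rright 62 yaw 3.34 y@540 -8.6 y@600 -5.1 y@650 -2.2 sd 0.48 493.9345111165841 638.1260691848735
Rmid 60 yaw 3.38 y@540 -4.3 y@600 -0.8 y@650 2.2 sd 0.38 493.8859200287826 638.0769139365885
Lleft 18 yaw 3.6 y@540 79.1 y@600 82.8 y@650 86.0 sd 0.29 591.1441711676804 637.1753461303705
Lright 20 yaw 4.62 y@540 69.9 y@600 74.7 y@650 78.7 sd 0.33 588.8430811268685 637.2699507618546
Lmid 18 yaw 4.04 y@540 74.5 y@600 78.8 y@650 82.3 sd 0.17 591.1912846711843 637.2226494596458
stop(swapped) 243 yaw -3.59 y@540 620.8 y@600 617.0 y@650 613.9 sd 4.0 -5.830987624508053 92.85608003687659
[643.93776166 651.98601512 660.5651322 ] [-5.83098762 -5.70809997 90.10366104 92.85608004]
```

View pics/bay.png

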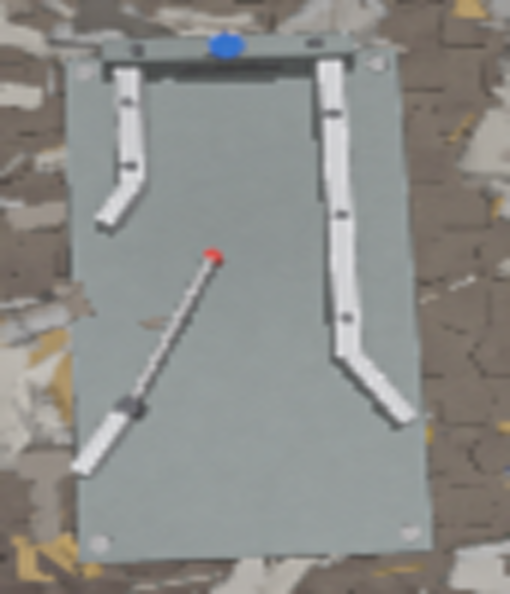

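Emit:
move_arm:
  series:
    - {"claw": 0, "travel": [0, 0, -0.6], "twist": [0, 0, 0]}
    - {"claw": 0, "travel": [0.2, -1, -0.6], "twist": [0, 0, -1]}
    - {"claw": 0, "travel": [0.2, -1, 0], "twist": [0, 0, -1]}

```text
t: 1.38
eef_pos: [0.1669, -0.3626, 0.3098]
tool_rot: [[0.822, 0.57, 0.001], [0.57, -0.822, -0.002], [-0.0, 0.003, -1.0]]
force: [-0.4, 0.5, 0.3]
gripper_width: 0.0852
```

Run:
```python
from station import *
import numpy as np
s=sensors.get_state(); print({k:np.round(s[k],3).tolist() for k in ('t','qpos','eef_pos','tool_rot')})
```

```text
{'t': 1.375, 'qpos': [-65.29, -0.007, -6.908, 82.951, 0.005, 79.953], 'eef_pos': [0.167, -0.363, 0.31], 'tool_rot': [[0.822, 0.57, 0.001], [0.57, -0.822, -0.002], [-0.0, 0.003, -1.0]]}
```

```bash
cat > plan.py <<'E'
import numpy as np, json, sys
from station import sensors
def plan(target, yaw, n, claw=0):
    s=sensors.get_state(); p=np.array(s['eef_pos']); R=np.array(s['tool_rot'])
    y0=np.degrees(np.arctan2(R[1,0],R[0,0])); dy=(yaw-y0+180)%360-180
    print('from',p.round(4),'yaw',round(y0,2),'dyaw',round(dy,2),'q',np.round(s['qpos'],1),'t',s['t'])
    y=np.radians(y0); tw=round(-dy/n/6,2); d=(np.array(target)-p)
    rows=[]
    for i in range(n):
        goal=np.array(s['eef_pos'])+d*(i+1)/n
        e=goal-p
        Rz=np.array([[np.cos(y),np.sin(y),0],[np.sin(y),-np.cos(y),0],[0,0,-1]])
        t=np.round(Rz.T@e/.05,2); p=p+Rz@t*.05; y-=np.radians(tw*6)
        rows.append(dict(claw=claw,travel=t.tolist(),twist=[0,0,tw]))
    for i in range(0,n,5): print(json.dumps(rows[i:i+5]))
    print('end',p.round(4),np.degrees(y)%360)
E
python3 - <<'E'
from plan import plan
from h import *
plan([.515,.215,.22],179.6,25)
im=dict(np.load('top0.npz'))
B=np.array([535.2,35.3]);a=np.radians(3.4);R=np.array([[np.cos(a),-np.sin(a)],[np.sin(a),np.cos(a)]])
for n,uv,zz in (('tip',(300.5,203.4),.051),('flareR',(332.5,240),.051),('mark',(302.6,155.4),.058),('plate corner nearL',(277.5,271.5),.024),('nearR',(336.8,270),.024)):
    print(n,((atz(im,uv,zz)[:2]*1000-B)@R).round(1))
E
```

```text
from [ 0.1669 -0.3626  0.3098] yaw 34.76 dyaw 144.84 q [-65.3  -0.   -6.9  83.    0.   80. ] t 1.375
[{"claw": 0, "travel": [0.49, -0.22, 0.07], "twist": [0, 0, -0.97]}, {"claw": 0, "travel": [0.51, -0.17, 0.07], "twist": [0, 0, -0.97]}, {"claw": 0, "travel": [0.53, -0.12, 0.08], "twist": [0, 0, -0.97]}, {"claw": 0, "travel": [0.54, -0.06, 0.07], "twist": [0, 0, -0.97]}, {"claw": 0, "travel": [0.54, -0.01, 0.07], "twist": [0, 0, -0.97]}]
[{"claw": 0, "travel": [0.53, 0.05, 0.07], "twist": [0, 0, -0.97]}, {"claw": 0, "travel": [0.53, 0.1, 0.07], "twist": [0, 0, -0.97]}, {"claw": 0, "travel": [0.52, 0.15, 0.07], "twist": [0, 0, -0.97]}, {"claw": 0, "travel": [0.5, 0.21, 0.08], "twist": [0, 0, -0.97]}, {"claw": 0, "travel": [0.48, 0.25, 0.07], "twist": [0, 0, -0.97]}]
[{"claw": 0, "travel": [0.44, 0.3, 0.07], "twist": [0, 0, -0.97]}, {"claw": 0, "travel": [0.42, 0.35, 0.07], "twist": [0, 0, -0.97]}, {"claw": 0, "travel": [0.37, 0.39, 0.07], "twist": [0, 0, -0.97]}, {"claw": 0, "travel": [0.34, 0.42, 0.08], "twist": [0, 0, -0.97]}, {"claw": 0, "travel": [0.29, 0.45, 0.07], "twist": [0, 0, -0.97]}]
[{"claw": 0, "travel": [0.24, 0.48, 0.07], "twist": [0, 0, -0.97]}, {"claw": 0, "travel": [0.2, 0.51, 0.07], "twist": [0, 0, -0.97]}, {"claw": 0, "travel": [0.14, 0.52, 0.07], "twist": [0, 0, -0.97]}, {"claw": 0, "travel": [0.09, 0.53, 0.08], "twist": [0, 0, -0.97]}, {"claw": 0, "travel": [0.03, 0.54, 0.07], "twist": [0, 0, -0.97]}]
[{"claw": 0, "travel": [-0.02, 0.54, 0.07], "twist": [0, 0, -0.97]}, {"claw": 0, "travel": [-0.07, 0.53, 0.07], "twist": [0, 0, -0.97]}, {"claw": 0, "travel": [-0.13, 0.53, 0.07], "twist": [0, 0, -0.97]}, {"claw": 0, "travel": [-0.19, 0.5, 0.07], "twist": [0, 0, -0.97]}, {"claw": 0, "travel": [-0.23, 0.49, 0.08], "twist": [0, 0, -0.97]}]
end [0.5151 0.215  0.2198] 180.2577975876698
tip [3.9 9. ]
flareR [-83.2 -59.7]
mark [116.5  -0.4]
plate corner nearL [-146.    68.2]
nearR [-149.   -66.6]
```

Emit:
move_arm:
  series:
    - {"claw": 0, "travel": [0.49, -0.22, 0.07], "twist": [0, 0, -0.97]}
    - {"claw": 0, "travel": [0.51, -0.17, 0.07], "twist": [0, 0, -0.97]}
    - {"claw": 0, "travel": [0.53, -0.12, 0.08], "twist": [0, 0, -0.97]}
    - {"claw": 0, "travel": [0.54, -0.06, 0.07], "twist": [0, 0, -0.97]}
    - {"claw": 0, "travel": [0.54, -0.01, 0.07], "twist": [0, 0, -0.97]}

```text
t: 2.0
eef_pos: [0.2372, -0.2467, 0.2903]
tool_rot: [[0.441, 0.898, 0.0], [0.898, -0.441, -0.0], [-0.0, 0.0, -1.0]]
force: [0.1, 0.5, 0.2]
gripper_width: 0.0853
```

Emit:
move_arm:
  series:
    - {"claw": 0, "travel": [0.53, 0.05, 0.07], "twist": [0, 0, -0.97]}
    - {"claw": 0, "travel": [0.53, 0.1, 0.07], "twist": [0, 0, -0.97]}
    - {"claw": 0, "travel": [0.52, 0.15, 0.07], "twist": [0, 0, -0.97]}
    - {"claw": 0, "travel": [0.5, 0.21, 0.08], "twist": [0, 0, -0.97]}
    - {"claw": 0, "travel": [0.48, 0.25, 0.07], "twist": [0, 0, -0.97]}

```text
t: 2.62
eef_pos: [0.307, -0.1314, 0.2723]
tool_rot: [[-0.051, 0.999, 0.0], [0.999, 0.051, -0.0], [-0.0, 0.0, -1.0]]
force: [-0.8, 0.0, 0.9]
gripper_width: 0.0856
```

Emit:
move_arm:
  series:
    - {"claw": 0, "travel": [0.44, 0.3, 0.07], "twist": [0, 0, -0.97]}
    - {"claw": 0, "travel": [0.42, 0.35, 0.07], "twist": [0, 0, -0.97]}
    - {"claw": 0, "travel": [0.37, 0.39, 0.07], "twist": [0, 0, -0.97]}
    - {"claw": 0, "travel": [0.34, 0.42, 0.08], "twist": [0, 0, -0.97]}
    - {"claw": 0, "travel": [0.29, 0.45, 0.07], "twist": [0, 0, -0.97]}

```text
t: 3.25
eef_pos: [0.3771, -0.0164, 0.2542]
tool_rot: [[-0.531, 0.847, 0.0], [0.847, 0.531, -0.0], [-0.0, 0.0, -1.0]]
force: [-0.5, -0.3, -0.9]
gripper_width: 0.0853
```

Emit:
move_arm:
  series:
    - {"claw": 0, "travel": [0.24, 0.48, 0.07], "twist": [0, 0, -0.97]}
    - {"claw": 0, "travel": [0.2, 0.51, 0.07], "twist": [0, 0, -0.97]}
    - {"claw": 0, "travel": [0.14, 0.52, 0.07], "twist": [0, 0, -0.97]}
    - {"claw": 0, "travel": [0.09, 0.53, 0.08], "twist": [0, 0, -0.97]}
    - {"claw": 0, "travel": [0.03, 0.54, 0.07], "twist": [0, 0, -0.97]}

```text
t: 3.88
eef_pos: [0.4473, 0.099, 0.2362]
tool_rot: [[-0.876, 0.482, 0.0], [0.482, 0.876, -0.0], [-0.0, 0.0, -1.0]]
force: [0.4, -0.7, 0.1]
gripper_width: 0.0855
```

Emit:
move_arm:
  series:
    - {"claw": 0, "travel": [-0.02, 0.54, 0.07], "twist": [0, 0, -0.97]}
    - {"claw": 0, "travel": [-0.07, 0.53, 0.07], "twist": [0, 0, -0.97]}
    - {"claw": 0, "travel": [-0.13, 0.53, 0.07], "twist": [0, 0, -0.97]}
    - {"claw": 0, "travel": [-0.19, 0.5, 0.07], "twist": [0, 0, -0.97]}
    - {"claw": 0, "travel": [-0.23, 0.49, 0.08], "twist": [0, 0, -0.97]}

```text
t: 4.5
eef_pos: [0.5173, 0.2142, 0.2181]
tool_rot: [[-1.0, -0.004, -0.0], [-0.004, 1.0, -0.0], [0.0, -0.0, -1.0]]
force: [0.9, 0.8, -0.4]
gripper_width: 0.0854
```

Run:
```python
from station import *
from plan import plan
from h import *
im=eyes.camera('wrist'); cv2.imwrite('pics/w1.png',im['color']); np.savez('w1.npz',**im)
print(im['camera_matrix'],im['R'],im['t'])
print([(m['rect'],m['confidence']) for m in masks_of('blue_cassette','wrist')])
plan([.515,.215,.057],179.6,5)
```

```text
[[309.70691629   0.         324.96368468]
 [  0.         309.70691629 196.9962599 ]
 [  0.           0.           1.        ]] [[-5.30323044e-03  9.99983714e-01 -2.10877663e-03]
 [ 9.58860733e-01  5.68366496e-03  2.83819996e-01]
 [ 2.83827359e-01 -5.16860268e-04 -9.58875259e-01]] [-0.20977893 -0.52584647  0.20365623]
[([300.9, 130.7, 353.6, 220.7], 0.66), ([3.0, 118.5, 54.7, 184.6], 0.19)]
from [0.5175 0.2151 0.2174] yaw -179.71 dyaw -0.69 q [22.6 19.8  3.7 74.   0.  22.3] t 4.6
[{"claw": 0, "travel": [0.01, -0.0, 0.64], "twist": [0, 0, 0.02]}, {"claw": 0, "travel": [0.01, -0.0, 0.64], "twist": [0, 0, 0.02]}, {"claw": 0, "travel": [0.01, -0.0, 0.64], "twist": [0, 0, 0.02]}, {"claw": 0, "travel": [0.01, -0.0, 0.65], "twist": [0, 0, 0.02]}, {"claw": 0, "travel": [0.01, -0.0, 0.64], "twist": [0, 0, 0.02]}]
end [0.515  0.2151 0.0569] 179.69345023209905
```

View pics/w1.png

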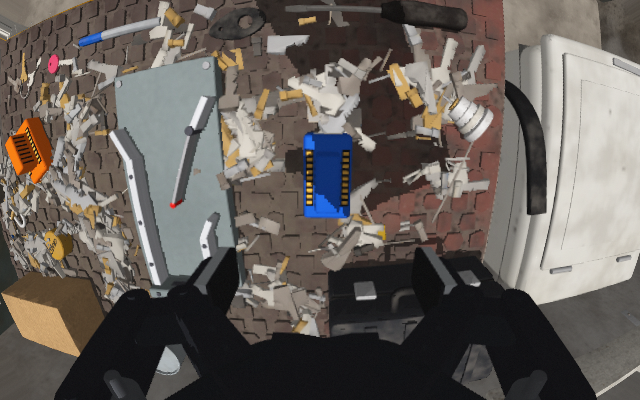

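The wrist view shows the blue cassette upright at about (327,176), between the open jaws and aligned. I'll refine its pose from the wrist depth.

```bash
cat >> h.py <<'E'
def wcloud(im):
    d=im['depth'].astype(float); K=im['camera_matrix']; v,u=np.mgrid[:400,:640]
    x=(u-K[0,2])/K[0,0]; y=(v-K[1,2])/K[1,1]; r=np.hypot(x,y)+1e-9
    k=np.tan(np.minimum(r,1.5))/r
    W=(np.stack([x*k*d,y*k*d,d],-1)-im['t'])@im['R']; W[d<=0]=np.nan
    return W
E
python3 - <<'E'
from h import *
im=dict(np.load('w1.npz')); W=wcloud(im); z=W[...,2]
box=np.zeros((400,640),bool); box[120:230,290:365]=1
for n,m in (('rib',box&(z>.055)),('all',box&(z>.022))):
    p=W[m]*1000; print(n,len(p),cv2.minAreaRect(p[:,:2].astype(np.float32)),np.percentile(p[:,:2],[1,99],axis=0),np.median(p[:,2]))
hsv=cv2.cvtColor(im['color'],cv2.COLOR_BGR2HSV)
E
```

```text
rib 1518 ((516.5147705078125, 214.96621704101562), (25.47954559326172, 56.47686767578125), 89.94036102294922) [[489.24659552 202.27431975]
 [544.12449537 226.34913312]] 64.0250448845524
all 4015 ((524.2686767578125, 220.84803771972656), (63.07901382446289, 105.547119140625), 89.46700286865234) [[471.95551502 189.73872783]
 [560.36614516 238.99118374]] 33.242424852584406
```

Emit:
move_arm:
  series:
    - {"claw": 0, "travel": [0.01, 0, 0.8], "twist": [0, 0, 0]}
    - {"claw": 0, "travel": [0.01, 0, 0.9], "twist": [0, 0, 0]}
    - {"claw": 0, "travel": [0, 0, 0.8], "twist": [0, 0, 0]}
    - {"claw": 0, "travel": [0, 0, 0.5], "twist": [0, 0, 0]}
    - {"claw": 0, "travel": [0, 0, 0.26], "twist": [0, 0, 0]}

```text
t: 5.22
eef_pos: [0.5152, 0.2128, 0.0543]
tool_rot: [[-1.0, 0.0, -0.001], [0.0, 1.0, -0.001], [0.001, -0.001, -1.0]]
force: [0.3, 0.8, 0.0]
gripper_width: 0.0854
```

Emit:
move_arm:
  series:
    - {"claw": 1, "travel": [0, 0, 0], "twist": [0, 0, 0]}
    - {"claw": 1, "travel": [0, 0, 0], "twist": [0, 0, 0]}
    - {"claw": 1, "travel": [0, 0, 0], "twist": [0, 0, 0]}
    - {"claw": 1, "travel": [0, 0, 0], "twist": [0, 0, 0]}
    - {"claw": 1, "travel": [0, 0, 0], "twist": [0, 0, 0]}
  newtons: 50

```text
t: 5.85
eef_pos: [0.5165, 0.2136, 0.0563]
tool_rot: [[-1.0, -0.001, 0.002], [-0.001, 1.0, 0.001], [-0.002, 0.001, -1.0]]
force: [-1.4, -1.2, 6.8]
gripper_width: 0.0231
```

Emit:
move_arm:
  series:
    - {"claw": 1, "travel": [0, 0, -0.4], "twist": [0, 0, 0]}
    - {"claw": 1, "travel": [0, 0, -0.8], "twist": [0, 0, 0]}
    - {"claw": 1, "travel": [0, 0, -0.6], "twist": [0, 0, 0]}

```text
t: 6.22
eef_pos: [0.5161, 0.2135, 0.1471]
tool_rot: [[-1.0, -0.001, 0.001], [-0.001, 1.0, 0.0], [-0.001, 0.0, -1.0]]
force: [1.3, 0.4, -2.0]
gripper_width: 0.0232
```

Run:
```python
from plan import plan
from station import *
from h import *
im=eyes.camera('wrist'); cv2.imwrite('pics/w2.png',im['color'])
s=sensors.get_state(); print(s['force'],s['gripper_width'])
plan([.4305,.029,.145],183.4,8,1)
```

```text
[1.15671897 0.29041972 3.55301145] 0.023069609727980174
from [0.5174 0.214  0.1507] yaw -179.94 dyaw 3.34 q [22.5 21.  -4.4 64.4 -0.  22.4] t 6.275
[{"claw": 1, "travel": [0.22, -0.46, 0.01], "twist": [0, 0, -0.07]}, {"claw": 1, "travel": [0.22, -0.46, 0.02], "twist": [0, 0, -0.07]}, {"claw": 1, "travel": [0.22, -0.46, 0.01], "twist": [0, 0, -0.07]}, {"claw": 1, "travel": [0.23, -0.46, 0.02], "twist": [0, 0, -0.07]}, {"claw": 1, "travel": [0.23, -0.46, 0.01], "twist": [0, 0, -0.07]}]
[{"claw": 1, "travel": [0.24, -0.45, 0.02], "twist": [0, 0, -0.07]}, {"claw": 1, "travel": [0.24, -0.45, 0.01], "twist": [0, 0, -0.07]}, {"claw": 1, "travel": [0.24, -0.45, 0.01], "twist": [0, 0, -0.07]}]
end [0.4303 0.0291 0.1452] 183.42085985059913
```

View pics/w2.png

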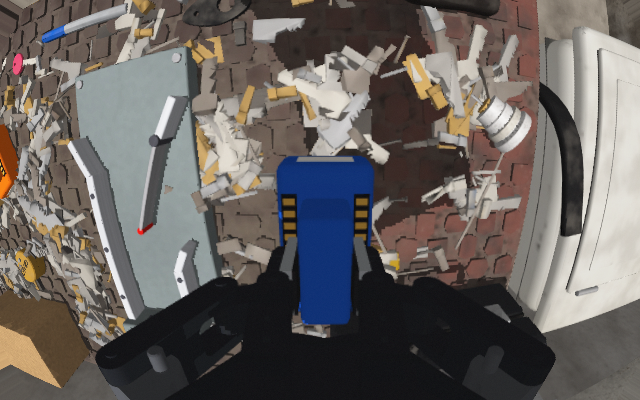

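The cassette is lifted, held by its rib at about (325,240) in the jaws and straight. I'll carry it to above the mouth.

Emit:
move_arm:
  series:
    - {"claw": 1, "travel": [0.22, -0.46, 0.01], "twist": [0, 0, -0.07]}
    - {"claw": 1, "travel": [0.22, -0.46, 0.02], "twist": [0, 0, -0.07]}
    - {"claw": 1, "travel": [0.22, -0.46, 0.01], "twist": [0, 0, -0.07]}
    - {"claw": 1, "travel": [0.23, -0.46, 0.02], "twist": [0, 0, -0.07]}
    - {"claw": 1, "travel": [0.23, -0.46, 0.01], "twist": [0, 0, -0.07]}

```text
t: 6.9
eef_pos: [0.4613, 0.0968, 0.1419]
tool_rot: [[-0.999, -0.038, 0.0], [-0.038, 0.999, 0.0], [-0.0, 0.0, -1.0]]
force: [0.1, 0.4, -2.4]
gripper_width: 0.023
```

Emit:
move_arm:
  series:
    - {"claw": 1, "travel": [0.24, -0.45, 0.02], "twist": [0, 0, -0.07]}
    - {"claw": 1, "travel": [0.24, -0.45, 0.01], "twist": [0, 0, -0.07]}
    - {"claw": 1, "travel": [0.24, -0.45, 0.01], "twist": [0, 0, -0.07]}
    - {"claw": 1, "travel": [0, 0, 0], "twist": [0, 0, 0]}

```text
t: 7.4
eef_pos: [0.4282, 0.0274, 0.14]
tool_rot: [[-0.998, -0.058, 0.0], [-0.058, 0.998, -0.0], [-0.0, -0.0, -1.0]]
force: [-0.6, 0.3, -2.0]
gripper_width: 0.0231
```

Run:
```python
from plan import plan
from station import *
from h import *
B=np.array([535.3,35.4]);a=np.radians(3.4);Rb=np.array([[np.cos(a),-np.sin(a)],[np.sin(a),np.cos(a)]])
im=eyes.camera('wrist'); cv2.imwrite('pics/w3.png',im['color']); W=wcloud(im)*1000; np.savez('w3.npz',**im)
im=eyes.camera('top'); cv2.imwrite('pics/t3.png',im['color'][130:300,220:400].repeat(4,0).repeat(4,1)); W2=cloud(im)*1000
s=sensors.get_state(); print(s['force'],s['eef_pos'],s['gripper_width'])
# cassette pose from the top camera: points z 100..165 bluish
hsv=cv2.cvtColor(im['color'],cv2.COLOR_BGR2HSV)
m=(abs(hsv[...,0].astype(int)-110)<15)&(hsv[...,1]>120)&(W2[...,2]>85)&(W2[...,2]<170)&(abs(W2[...,1]-29)<80)
p=W2[m]; print(len(p),cv2.minAreaRect(p[:,:2].astype(np.float32)),np.percentile(p[:,2],[2,50,98]))
plan([.4305,.029,.082],183.4,4,1)
```

```text
[ 0.75930465 -0.05136712 -1.35640731] [0.42906877 0.02852816 0.14006049] 0.02335185892111834Traceback (most recent call last):
  File "<stdin>", line 11, in <module>
    return _quantile_unchecked(
        a, q, axis, out, overwrite_input, method, keepdims, weights)
    return _ureduce(a,
                    func=_quantile_ureduce_func,
    ...<5 lines>...
                    overwrite_input=overwrite_input,
                    method=method)
    r = func(a, **kwargs)
    result = _quantile(arr,
                       quantiles=q,
    ...<2 lines>...
                       out=out,
                       weights=wgt)
    slices_having_nans = np.isnan(arr[-1, ...])
                                  ~~~^^^^^^^^^
IndexError: index -1 is out of bounds for axis 0 with size 0
```

View pics/w3.png

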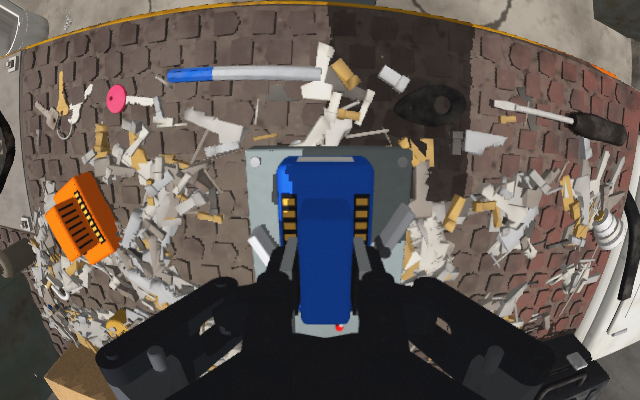

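View pics/t3.png

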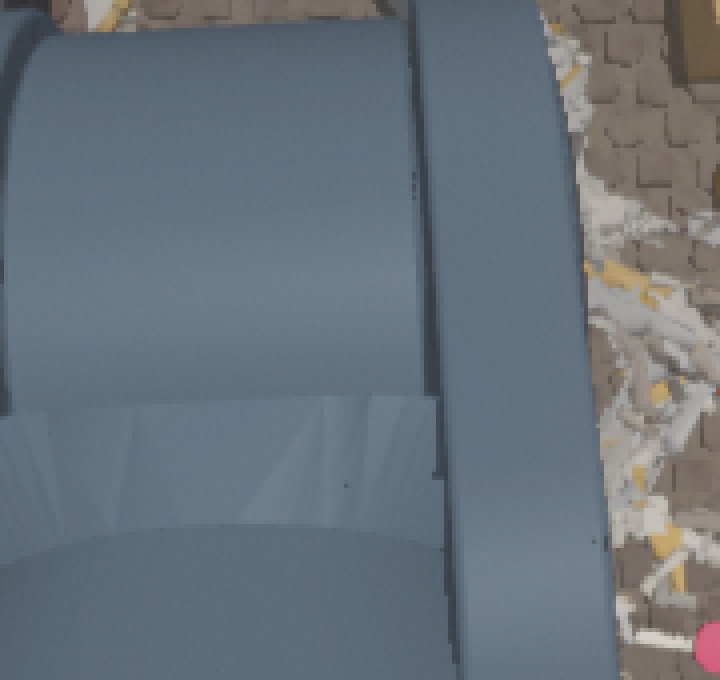

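The top camera is blocked by the arm. The wrist picture shows the cassette over the plate, with the catch tip at (338,327) and the near plate edge at row 150. I'll check the cassette and bay poses from the wrist depth.

Run:
```python
from h import *
from plan import plan
B=np.array([535.3,35.4]);a=np.radians(3.4);Rb=np.array([[np.cos(a),-np.sin(a)],[np.sin(a),np.cos(a)]])
for f in ('w1','w3'):
    im=dict(np.load(f+'.npz')); W=wcloud(im)*1000; z=W[...,2]
    q=(W[...,:2]-B)@Rb
    pl=(z>19)&(z<29)&(abs(q[...,1])<90)&(q[...,0]>-180)&(q[...,0]<140)
    def ed(lo,hi,pc):
        E=[]
        for x in np.arange(lo,hi,3):
            k=pl&(abs(q[...,0]-x)<1.5)
            if k.sum()>15: E.append((x,np.percentile(q[...,1][k],pc)))
        E=np.array(E)
        if len(E)<4: return None
        p=np.polyfit(E[:,0],E[:,1],1); return np.degrees(p[0]).round(2),p[1].round(1),len(E)
    print(f,'plate edges in bay frame R',ed(-140,-20,1),'L',ed(-140,-20,99),'xmin',np.percentile(q[...,0][pl&(abs(q[...,1])<50)],.5))
    tops=(z>45)&(z<56)&(abs(q[...,1]+35)<15)&(q[...,0]>-45)&(q[...,0]<105)
    r=q[tops]; 
    if len(r)>20: print(' Rrail',len(r),[(x,np.percentile(r[abs(r[:,0]-x)<8,1],[2,98]).round(1)) for x in (-30,0,30,60) if (abs(r[:,0]-x)<8).sum()>8])
    red=(im['color'][...,2]>150)&(im['color'][...,1]<70)&(im['color'][...,0]<70)&(abs(q[...,0])<40)&(abs(q[...,1])<30)
    print(' tip',red.sum(),q[red].mean(0) if red.any() else None, z[red].mean() if red.any() else None)
    if f=='w3':
        hsv=cv2.cvtColor(im['color'],cv2.COLOR_BGR2HSV); bl=(abs(hsv[...,0].astype(int)-112)<12)&(hsv[...,1]>150)
        bl[:, :250]=0; bl[:,400:]=0; bl[:150]=0
        p=W[bl]; p=p[(p[:,2]>60)]
        rib=p[p[:,2]>p[:,2].max()-8]; print(' rib',len(rib),cv2.minAreaRect(rib[:,:2].astype(np.float32)),np.median(rib[:,2]))
        print(' all',cv2.minAreaRect(p[:,:2].astype(np.float32)),np.percentile(p[:,2],[.5,50,99.5]))
plan([.4305,.029,.082],183.4,4,1)
```

```text
w1 plate edges in bay frame R (np.float64(4.07), np.float64(-54.7), 40) L (np.float64(6.32), np.float64(81.4), 40) xmin -146.458264177057
 Rrail 939 [(-30, array([-44.3, -34.6])), (0, array([-45.1, -34.6])), (30, array([-44.5, -34.6])), (60, array([-45. , -34.7]))]
 tip 14 [8.56767723 9.4625879 ] 48.64828350654242
w3 plate edges in bay frame R (np.float64(9.97), np.float64(-48.2), 40) L (np.float64(4.5), np.float64(76.3), 40) xmin -148.27632279168827
 tip 26 [7.52055429 9.09674275] 48.28227242998774
 rib 46 ((424.9070129394531, 26.270353317260742), (44.01041030883789, 23.58112335205078), 2.5270419120788574) 150.07956492913627
 all ((427.46124267578125, 26.157386779785156), (88.45016479492188, 49.7506217956543), 3.5071794986724854) [ 97.41734193 146.39895696 149.36955204]
from [0.4291 0.0285 0.1401] yaw -176.62 dyaw 0.02 q [  3.8   7.  -24.3  58.7   0.    0.4] t 7.5
[{"claw": 1, "travel": [-0.01, 0.0, 0.29], "twist": [0, 0, -0.0]}, {"claw": 1, "travel": [-0.0, 0.0, 0.29], "twist": [0, 0, -0.0]}, {"claw": 1, "travel": [-0.01, 0.01, 0.29], "twist": [0, 0, -0.0]}, {"claw": 1, "travel": [-0.01, -0.0, 0.29], "twist": [0, 0, -0.0]}]
end [0.4305 0.0291 0.0821] 183.38464969484136
```

Emit:
move_arm:
  series:
    - {"claw": 1, "travel": [-0.02, 0.01, 0.4], "twist": [0, 0, 0]}
    - {"claw": 1, "travel": [0, 0, 0.4], "twist": [0, 0, 0]}
    - {"claw": 1, "travel": [0, 0, 0.25], "twist": [0, 0, 0]}
    - {"claw": 1, "travel": [0, 0, 0.06], "twist": [0, 0, 0]}
    - {"claw": 1, "travel": [0, 0, 0], "twist": [0, 0, 0]}

```text
t: 8.12
eef_pos: [0.43, 0.0292, 0.0846]
tool_rot: [[-0.998, -0.06, 0.0], [-0.06, 0.998, 0.0], [-0.0, 0.0, -1.0]]
force: [-0.2, 1.2, -2.1]
gripper_width: 0.023
```

Emit:
move_arm:
  series:
    - {"claw": 1, "travel": [0, 0, 0.03], "twist": [0, 0, 0]}
    - {"claw": 1, "travel": [0, 0, 0], "twist": [0, 0, 0]}

```text
t: 8.38
eef_pos: [0.43, 0.029, 0.0831]
tool_rot: [[-0.998, -0.06, 0.0], [-0.06, 0.998, 0.0], [-0.0, 0.0, -1.0]]
force: [0.1, 0.4, -2.1]
gripper_width: 0.0231
```

Emit:
move_arm:
  series:
    - {"claw": 1, "travel": [0, 0, 0.03], "twist": [0, 0, 0]}
    - {"claw": 1, "travel": [0, 0, 0], "twist": [0, 0, 0]}

```text
t: 8.62
eef_pos: [0.4298, 0.029, 0.0813]
tool_rot: [[-0.998, -0.06, -0.0], [-0.06, 0.998, -0.0], [0.0, -0.0, -1.0]]
force: [-0.2, 0.0, -2.2]
gripper_width: 0.023
```

Emit:
move_arm:
  series:
    - {"claw": 1, "travel": [0, 0, 0.02], "twist": [0, 0, 0]}
    - {"claw": 1, "travel": [0, 0, 0], "twist": [0, 0, 0]}

```text
t: 8.88
eef_pos: [0.4299, 0.029, 0.0803]
tool_rot: [[-0.998, -0.06, 0.0], [-0.06, 0.998, 0.0], [-0.0, -0.0, -1.0]]
force: [-0.1, -0.1, -1.5]
gripper_width: 0.023
```

Emit:
move_arm:
  series:
    - {"claw": 1, "travel": [0, 0, 0.02], "twist": [0, 0, 0]}
    - {"claw": 1, "travel": [0, 0, 0], "twist": [0, 0, 0]}

```text
t: 9.12
eef_pos: [0.4303, 0.029, 0.0803]
tool_rot: [[-0.998, -0.06, 0.001], [-0.06, 0.998, 0.0], [-0.001, -0.0, -1.0]]
force: [-6.4, 0.3, 21.7]
gripper_width: 0.0232
```

Touchdown: about 22 N upward. I'll ease off half a millimetre, then slide in.

Emit:
move_arm:
  series:
    - {"claw": 1, "travel": [0, 0, -0.01], "twist": [0, 0, 0]}
    - {"claw": 1, "travel": [0, 0, 0], "twist": [0, 0, 0]}

```text
t: 9.38
eef_pos: [0.4302, 0.0291, 0.0803]
tool_rot: [[-0.998, -0.06, 0.001], [-0.06, 0.998, 0.0], [-0.001, 0.0, -1.0]]
force: [-1.6, -0.9, 9.9]
gripper_width: 0.0238
```

Emit:
move_arm:
  series:
    - {"claw": 1, "travel": [-0.1, 0, 0], "twist": [0, 0, 0]}
    - {"claw": 1, "travel": [-0.15, 0, 0], "twist": [0, 0, 0]}
    - {"claw": 1, "travel": [-0.15, 0, 0], "twist": [0, 0, 0]}
    - {"claw": 1, "travel": [-0.15, 0, 0], "twist": [0, 0, 0]}

```text
t: 9.88
eef_pos: [0.4577, 0.0307, 0.0803]
tool_rot: [[-0.998, -0.06, 0.001], [-0.06, 0.998, 0.0], [-0.001, 0.0, -1.0]]
force: [-5.0, 0.1, 12.6]
gripper_width: 0.0236
```

Emit:
move_arm:
  series:
    - {"claw": 1, "travel": [-0.2, 0, 0], "twist": [0, 0, 0]}
    - {"claw": 1, "travel": [-0.2, 0, 0], "twist": [0, 0, 0]}
    - {"claw": 1, "travel": [-0.2, 0, 0], "twist": [0, 0, 0]}
    - {"claw": 1, "travel": [-0.2, 0, 0], "twist": [0, 0, 0]}
    - {"claw": 1, "travel": [-0.2, 0, 0], "twist": [0, 0, 0]}

```text
t: 10.5
eef_pos: [0.5074, 0.0335, 0.0803]
tool_rot: [[-0.998, -0.06, 0.0], [-0.06, 0.998, -0.0], [-0.0, -0.0, -1.0]]
force: [-4.8, -2.2, 12.5]
gripper_width: 0.023
```

Emit:
move_arm:
  series:
    - {"claw": 1, "travel": [-0.15, 0, 0], "twist": [0, 0, 0]}
    - {"claw": 1, "travel": [-0.15, 0, 0], "twist": [0, 0, 0]}
    - {"claw": 1, "travel": [-0.15, 0, 0], "twist": [0, 0, 0]}
    - {"claw": 1, "travel": [-0.15, 0, 0], "twist": [0, 0, 0]}

```text
t: 11.0
eef_pos: [0.5374, 0.0352, 0.0803]
tool_rot: [[-0.998, -0.06, 0.001], [-0.06, 0.998, -0.0], [-0.0, -0.001, -1.0]]
force: [-5.5, -2.0, 12.1]
gripper_width: 0.023
```

Emit:
move_arm:
  series:
    - {"claw": 1, "travel": [-0.2, 0, 0], "twist": [0, 0, 0]}
    - {"claw": 1, "travel": [-0.2, 0, 0], "twist": [0, 0, 0]}
    - {"claw": 1, "travel": [-0.2, 0, 0], "twist": [0, 0, 0]}
    - {"claw": 1, "travel": [-0.2, 0, 0], "twist": [0, 0, 0]}
    - {"claw": 1, "travel": [-0.1, 0, 0], "twist": [0, 0, 0]}

```text
t: 11.62
eef_pos: [0.5826, 0.0379, 0.0803]
tool_rot: [[-0.998, -0.06, 0.001], [-0.06, 0.998, -0.0], [-0.001, -0.0, -1.0]]
force: [-4.4, -3.8, 11.7]
gripper_width: 0.0235
```

Run:
```python
from station import *
from h import *
im=eyes.camera('wrist'); cv2.imwrite('pics/w4.png',im['color'])
s=sensors.get_state(); print(s['force'],s['eef_pos'],s['gripper_width'])
```

```text
[ 1.02964978 -2.53014208  8.6442195 ] [0.58303278 0.03795294 0.08032078] 0.022751046354165756
```

View pics/w4.png

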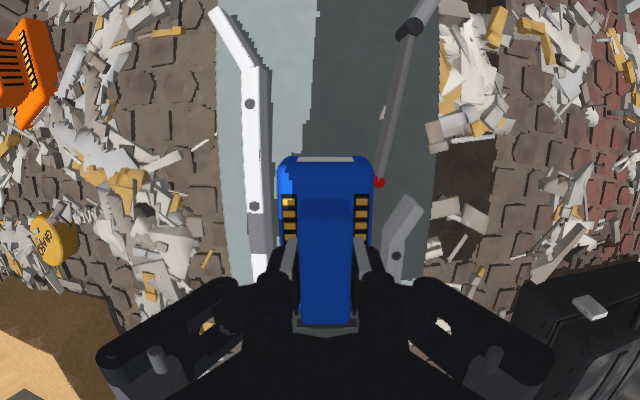

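The catch tip (380,182) is riding on the left side of the cassette, near its rear end, with about 17 mm left. I'll continue with smaller steps.

Emit:
move_arm:
  series:
    - {"claw": 1, "travel": [-0.1, 0, 0], "twist": [0, 0, 0]}
    - {"claw": 1, "travel": [-0.08, 0, 0], "twist": [0, 0, 0]}
    - {"claw": 1, "travel": [-0.06, 0, 0], "twist": [0, 0, 0]}

```text
t: 12.05
eef_pos: [0.5943, 0.0386, 0.0803]
tool_rot: [[-0.998, -0.06, 0.001], [-0.06, 0.998, -0.0], [-0.001, -0.0, -1.0]]
force: [-3.9, -2.0, 10.3]
gripper_width: 0.0231
```

Emit:
move_arm:
  series:
    - {"claw": 1, "travel": [-0.04, 0, 0], "twist": [0, 0, 0]}
    - {"claw": 1, "travel": [-0.03, 0, 0], "twist": [0, 0, 0]}
    - {"claw": 1, "travel": [0, 0, 0], "twist": [0, 0, 0]}

```text
t: 12.42
eef_pos: [0.5979, 0.039, 0.0803]
tool_rot: [[-0.998, -0.06, 0.001], [-0.06, 0.998, -0.0], [-0.001, -0.0, -1.0]]
force: [-1.8, 0.0, 9.3]
gripper_width: 0.0233
```

Emit:
move_arm:
  series:
    - {"claw": 1, "travel": [-0.03, 0, 0], "twist": [0, 0, 0]}
    - {"claw": 1, "travel": [0, 0, 0], "twist": [0, 0, 0]}

```text
t: 12.68
eef_pos: [0.5993, 0.0391, 0.0803]
tool_rot: [[-0.998, -0.06, 0.001], [-0.06, 0.998, 0.0], [-0.001, 0.0, -1.0]]
force: [-3.4, -0.1, 8.5]
gripper_width: 0.023
```

Emit:
move_arm:
  series:
    - {"claw": 1, "travel": [-0.02, 0, 0], "twist": [0, 0, 0]}
    - {"claw": 1, "travel": [0, 0, 0], "twist": [0, 0, 0]}

```text
t: 12.92
eef_pos: [0.6003, 0.0392, 0.0803]
tool_rot: [[-0.998, -0.06, 0.001], [-0.06, 0.998, 0.0], [-0.001, 0.0, -1.0]]
force: [-1.5, 0.6, 9.2]
gripper_width: 0.0231
```

Run:
```python
from station import *
from h import *
im=eyes.camera('wrist'); cv2.imwrite('pics/w5.png',im['color'])
s=sensors.get_state(); print(s['force'],s['eef_pos'],s['gripper_width'],s['t'])
```

```text
[-2.73651298 -0.29586993  8.96193441] [0.60026821 0.0392392  0.08033486] 0.022969237804420516 12.975
```

View pics/w5.png

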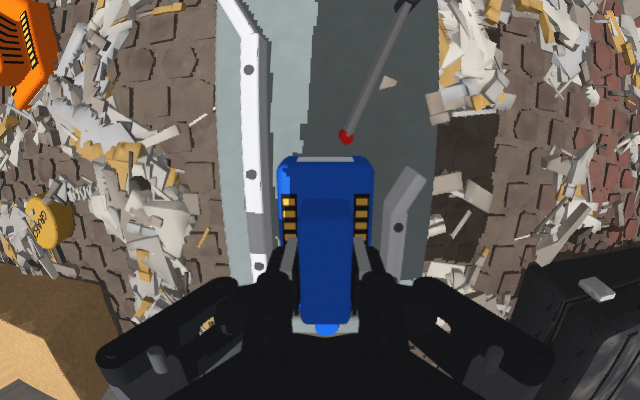

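The catch has sprung back: its red tip at (345,137) is now clear behind the cassette's rear edge (row 157). I'll creep forward until I feel the end stop.

Emit:
move_arm:
  series:
    - {"claw": 1, "travel": [-0.02, 0, 0], "twist": [0, 0, 0]}
    - {"claw": 1, "travel": [0, 0, 0], "twist": [0, 0, 0]}

```text
t: 13.22
eef_pos: [0.6012, 0.0393, 0.0803]
tool_rot: [[-0.998, -0.06, 0.001], [-0.06, 0.998, 0.0], [-0.001, 0.0, -1.0]]
force: [-1.8, 0.1, 8.3]
gripper_width: 0.0236
```

Emit:
move_arm:
  series:
    - {"claw": 1, "travel": [-0.02, 0, 0], "twist": [0, 0, 0]}
    - {"claw": 1, "travel": [0, 0, 0], "twist": [0, 0, 0]}

```text
t: 13.48
eef_pos: [0.6018, 0.0394, 0.0803]
tool_rot: [[-0.998, -0.06, -0.0], [-0.06, 0.998, 0.0], [0.0, 0.0, -1.0]]
force: [-5.6, 0.3, 12.3]
gripper_width: 0.0231
```

Emit:
move_arm:
  series:
    - {"claw": 1, "travel": [-0.02, 0, 0], "twist": [0, 0, 0]}
    - {"claw": 1, "travel": [0, 0, 0], "twist": [0, 0, 0]}

```text
t: 13.72
eef_pos: [0.6019, 0.0394, 0.0803]
tool_rot: [[-0.998, -0.06, -0.002], [-0.06, 0.998, 0.0], [0.002, 0.0, -1.0]]
force: [-12.9, 0.2, 18.3]
gripper_width: 0.0232
```

The end stop is reached: TCP x no longer advances and Fx is rising. I'll relax the push, then open.

Emit:
move_arm:
  series:
    - {"claw": 1, "travel": [0.02, 0, -0.01], "twist": [0, 0, 0]}
    - {"claw": 1, "travel": [0, 0, 0], "twist": [0, 0, 0]}

```text
t: 13.98
eef_pos: [0.6018, 0.0393, 0.0803]
tool_rot: [[-0.998, -0.06, -0.0], [-0.06, 0.998, -0.0], [0.0, -0.0, -1.0]]
force: [-4.1, -1.0, 4.6]
gripper_width: 0.0233
```

Emit:
move_arm:
  series:
    - {"claw": 0.6, "travel": [0, 0, 0], "twist": [0, 0, 0]}
    - {"claw": 0.4, "travel": [0, 0, 0], "twist": [0, 0, 0]}
    - {"claw": 0.2, "travel": [0, 0, 0], "twist": [0, 0, 0]}
    - {"claw": 0, "travel": [0, 0, 0], "twist": [0, 0, 0]}
    - {"claw": 0, "travel": [0, 0, 0], "twist": [0, 0, 0]}

```text
t: 14.6
eef_pos: [0.602, 0.0393, 0.0803]
tool_rot: [[-0.998, -0.06, -0.0], [-0.06, 0.998, -0.0], [0.0, -0.0, -1.0]]
force: [0.4, -0.3, 0.2]
gripper_width: 0.0852
```

Run:
```python
from station import *
from h import *
im=eyes.camera('wrist'); cv2.imwrite('pics/w6.png',im['color'])
s=sensors.get_state(); print(s['force'],s['eef_pos'],s['gripper_width'],s['t'])
```

```text
[-0.30094027  1.10748062  0.10373119] [0.60197899 0.03932131 0.08028934] 0.08582214696666822 14.65
```

View pics/w6.png

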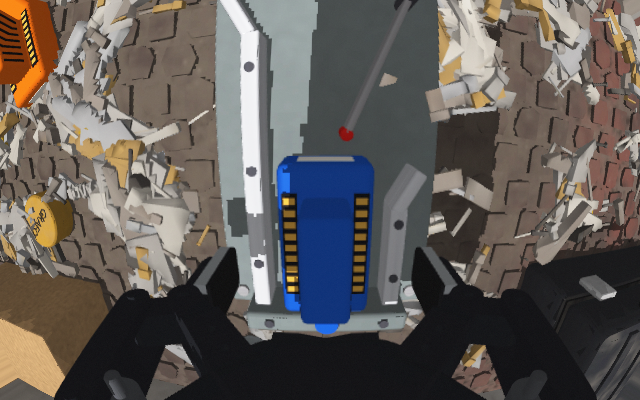

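The gripper is released: the cassette rests at (326,235) against the stop (row 310), with the catch tip at (346,133) behind it. Next I'll retreat straight up, then move back out of the top camera's view.

Emit:
move_arm:
  series:
    - {"claw": 0, "travel": [0, 0, -0.3], "twist": [0, 0, 0]}
    - {"claw": 0, "travel": [0, 0, -0.8], "twist": [0, 0, 0]}
    - {"claw": 0, "travel": [0, 0, -1], "twist": [0, 0, 0]}
    - {"claw": 0, "travel": [0, 0, -1], "twist": [0, 0, 0]}
    - {"claw": 0, "travel": [0.5, -0.5, -0.5], "twist": [0, 0, 0]}

```text
t: 15.28
eef_pos: [0.5796, 0.0136, 0.2638]
tool_rot: [[-0.998, -0.062, 0.004], [-0.062, 0.998, 0.0], [-0.004, 0.0, -1.0]]
force: [0.7, -0.1, -0.6]
gripper_width: 0.0857
```

Emit:
move_arm:
  series:
    - {"claw": 0, "travel": [0.7, -0.7, 0], "twist": [0, 0, 0]}
    - {"claw": 0, "travel": [0.7, -0.7, 0], "twist": [0, 0, 0]}
    - {"claw": 0, "travel": [0.6, -0.8, 0], "twist": [0, 0, 0]}
    - {"claw": 0, "travel": [0.5, -0.8, 0], "twist": [0, 0, 0]}
    - {"claw": 0, "travel": [0.4, -0.8, 0], "twist": [0, 0, 0]}

```text
t: 15.9
eef_pos: [0.4441, -0.1866, 0.2617]
tool_rot: [[-0.998, -0.06, 0.002], [-0.06, 0.998, -0.001], [-0.001, -0.001, -1.0]]
force: [1.0, -0.1, 1.1]
gripper_width: 0.0853
```

Emit:
move_arm:
  series:
    - {"claw": 0, "travel": [0.3, -0.8, 0], "twist": [0, 0, 0]}
    - {"claw": 0, "travel": [0.3, -0.8, 0], "twist": [0, 0, 0]}
    - {"claw": 0, "travel": [0, 0, 0], "twist": [0, 0, 0]}

```text
t: 16.27
eef_pos: [0.4191, -0.2692, 0.2612]
tool_rot: [[-0.998, -0.056, 0.001], [-0.056, 0.998, -0.001], [-0.001, -0.001, -1.0]]
force: [0.5, -0.4, -0.5]
gripper_width: 0.0849
```

Run:
```python
from station import *
from h import *
B=np.array([535.3,35.4]);a=np.radians(3.4);Rb=np.array([[np.cos(a),-np.sin(a)],[np.sin(a),np.cos(a)]])
im=eyes.camera('top'); cv2.imwrite('pics/t7.png',cv2.resize(im['color'][130:290,200:460],None,fx=3,fy=3,interpolation=cv2.INTER_CUBIC)); W=cloud(im)*1000
q=(W[...,:2]-B)@Rb; z=W[...,2]
hsv=cv2.cvtColor(im['color'],cv2.COLOR_BGR2HSV); bl=(abs(hsv[...,0].astype(int)-110)<15)&(hsv[...,1]>120)&(abs(q[...,1])<50)&(q[...,0]>-100)&(q[...,0]<108)
for m in (bl,bl&(z>78)): p=q[m]; print(len(p),cv2.minAreaRect(p.astype(np.float32)),np.percentile(z[m],[2,50,98]))
c=im['color'].astype(int); r=(c[...,2]>130)&(c[...,1]<90)&(c[...,0]<90)&(abs(q[...,0])<60)&(abs(q[...,1])<40); print('tip',r.sum(),q[r].mean(0))
s=sensors.get_state(); print(s['force'],s['eef_pos'],s['t'])
```

```text
567 ((64.0233383178711, -0.6285171508789062), (87.61980438232422, 48.72754669189453), 0.41450202465057373) [51.12971889 61.35692744 89.23511497]
263 ((65.67361450195312, -0.8885488510131836), (22.616167068481445, 56.54227066040039), 88.08194732666016) [82.15095914 86.89317087 89.65058187]
tip 3 [5.67951935 8.67345594]
[-0.28045508  0.16128498 -1.13707286] [ 0.41956922 -0.26789001  0.26114838] 16.325
```

View pics/t7.png

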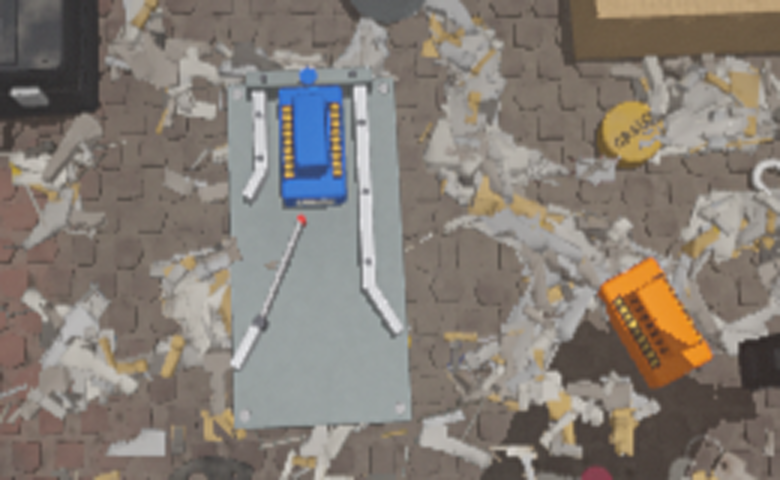

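The top view shows the cassette (crop px 313,147) against the end stop and the catch tip (302,219) back at rest behind it. Orange (655,322) hasn't moved. Handing in.

```bash
python3 -c "
from station import order
print(order.hand_in())"
```

```text
the job is handed in; nothing more can be done
None
```

The blue cassette is fully home in the magazine bay, and I handed the job in at about 16 s of the 48 s allowed. I gripped it by its rib, set it down in the mouth, slid it along the floor past the catch to the end stop, and released it there.

**Contact:** The push force along the bay rose to about 13 N while the tool stopped advancing, so the cassette was against the stop. The largest reading was about 22 N upward, when I set the cassette down in the mouth.

**Last top-camera check, with the arm clear:**
- **Cassette:** its centre measures about x = 64 to 65.7 mm in the bay (home is 65), within 1 mm of the centre line and about 0.4° off straight.
- **Catch:** the red tip is back at its rest position, (5.7, 8.7) mm measured against (6, 10) nominal, behind the cassette.
- **Orange cassette:** by eye in the top picture it stands where it did at the start. I did not measure it again.
- **Gripper:** open and touching nothing.

**Disagreements:** One script failed because the arm blocked the top camera over the mouth, so I used the wrist camera there. It put the cassette about 2 mm off the tool position, within the stated calibration accuracy. The plate edges fitted from the wrist depth were also unreliable, so I relied on the rails, end stop and catch tip instead.

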